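# Put the flat spanner away in the utility box

## Robot

A 7-joint arm with a two-finger parallel gripper is mounted at the origin on the work surface. World frame = base frame: x ahead of the robot, y to its left, z up, the work surface at z = 0. Lengths are in m, angles in rad, forces in N, time in s.
With the tool pointing down it reaches from about 0.425 to 0.875 m from the base axis. Payload 4.7 kg.
Tool frame: the origin (TCP) lies midway between the tips of the shut fingers; the grasp point (between the pads) lies 19 mm behind it (ctrl.grip_point_offset is the distance from the TCP to the grasp point, in m); z points along the fingers, y is the line along which they close (so a half turn about z gives the same grasp; the last joint's range is limited). The gripper opens to 87 mm and grips with 3 to 60 N. Pads are 19 mm wide; open, the fingers measure 117 mm over their backs; the gripper's body (75 mm by 190 mm) begins 51 mm behind the grasp point.
Start: joints at [1.164, 0.321, -0.07, 1.45, 0.023, 1.371, -0.057], TCP at [0.266, -0.593, 0.223] pointing down, gripper open.
Joint ranges: [-2.86, 2.86], [-0.3, 2.09], [-1.38, 1.24], [0.06, 2.45], [-1.56, 4.7], [0.09, 2.05], [-2.69, 2.69]. Speed limits (rad/s): [2.57, 2.57, 3.14, 3.14, 3.14, 3.14, 3.14].

## Interface

Orientations are given as a rotation vector (axis times angle).
In Python, from bench import ctrl gives the robot as it stands. The module is installed in compiled form; this text tells all that it offers.
- The arm moves only by the shell command python3 -m handwheel 'ROWS' [OPENING] [FORCE]. ROWS is JSON, a list of rows, each an object of numbers: "x", "y", "z": the shift along the tool's x, y, z in m; "wx", "wy", "wz": the turn, a rotation vector about the tool's x, y, z in degrees. A call has 1 to 10 rows; each row is the pose to reach, as a shift and turn from the pose commanded when the call began, along the tool's axes at that moment; what a row does not reach only later rows make up. A row lasts 1/12 s, in which the tool goes at most 41.7 mm and 7.16 degrees, less where a joint would pass 70% of its speed; a pose out of reach is approached as far as the arm can. A call with a gripper value outside its range is refused whole. OPENING is the finger opening in m, from 0 to 0.087, set as the call begins (- or left out, the last holds). The fingers move at their own pace and stop on an object; FORCE is the grip in N (left out, the last holds). Time passes only in rows, so rows that repeat a pose let the fingers close. It gives the time, the measured TCP pose, the force, the opening and the grip force at its end, in the units of the state.
- ctrl.get_state(): the state, without advancing time (a new reading comes with each control period).
- ctrl.get_image(name): name is "scene" or "top" or "wrist"; returns a dict with "image" (420x560x3 uint8, red, green, blue), "K" (3x3 intrinsics, pixels), "world_to_cam" (4x4, takes a point from world to camera coordinates); the wrist camera has in their place "hand_eye" (4x4, takes a point from camera to tool coordinates, whose origin is the TCP and whose axes are the flange's). Camera axes: x right, y down, z forward; pixel columns grow to the right and rows downward; lengths in m; the calibration is good to about 2 mm. A picture is of the moment at which its call begins: read the wrist's pose just before it. There is no depth.
- ctrl.close_job(): hands the job in; it is judged then, once.
The state is a dict: "time": time; "joint_positions": joint angles; "qd": joint speeds; "joint_torque": joint torques, N m; "position": TCP position; "tool_rot": TCP orientation; "ft_force": force on the tool from outside, world axes, zero at the start; "torque": the same for the moment, N m; "grip_width": opening from 0.0 (shut) to 1.0 (fully open); "grip_force": force on a finger pad.
Only numpy, scipy, OpenCV 4.12 (cv2) and the standard library are available. Lean on these libraries where they do the work, as an engineer would, in place of code of your own. Each camera call takes 0.05 s, during which the arm holds its last target. There are 200 camera calls.

## Task

Open the aluminium utility box by pulling up the paddle recessed in its lid, and raise the lid with it until it stands fully open. Then slide the thin flat spanner along the top of the grey tool case until its handle end sticks out over the case's edge on the utility box side, pinch it there, and lay it flat in the long front compartment of the box's tray without dropping it. Leave the pipe nipple, the elbow and the screwdriver where they are.

Things in the scene. Friction and masses are not known exactly. Their poses are not given: they have to be found in the camera images.
- toolbox: aluminium utility box, fixed, 250 (x) x 440 (y) x 160 mm high, lid shut. Origin: centre of its underside. Its front (-x) faces roughly world -y, towards the grey case; the hinge is at +x. Rim 120 mm above the bench, walls 3 mm. A steel striker, 40 mm wide, juts 14 mm in from the middle of the front wall, 6 to 12 mm below the rim. Its tray's rear and narrow -y end hold tools below the rim.
- tray_floor (a point): centre of the floor of the tray's front compartment, 67 mm in front of the box's middle, 35 mm below the rim; axes as the box. Compartment 110 mm wide (x, front wall to a divider), floor free for y from -150 to +150 (and on to the side wall at +217); the divider stands 28 mm above the floor. Fingers opened over 100 mm across their backs do not fit across it.
- lid (a joint): lid of the box, rad: 0 shut, 1.5 fully open (a stop). 250 mm from hinge to front, 40 mm deep, 0.6 kg. Spring-balanced stiff hinge: the lid stays where it is left, and lifting it by the paddle takes about 3 to 5 N. Shut, it is latched: it can rise only while the paddle stands above about 0.3 rad; once up, the paddle may sink back. Standing open, its edge is about 370 mm above the bench.
- lid_hinge (a point): middle of the lid's hinge line, at the rear rim of the box (120 mm above the bench, 125 mm behind the box's middle); the line runs along the box's y; axes as the box.
- paddle (a joint): latch paddle, rad: 0 flush with the lid, 0.6 fully pulled up (a stop). Light spring, under 3 N at the grip; springs back when released. It turns about its rear edge, on an axis parallel to the lid's hinge (with the lid shut 135 mm in front of the lid's hinge line and 36 mm above it).
- paddle_grip (a point): point to hold the paddle: centre line, mid-thickness, 17 mm from its free front edge, 58 mm from its hinge, 155 mm above the bench. Dark steel plate 75 long, 50 wide (along the box's y), 9 mm thick, nearly flush with the lid in a steel dish 128 mm wide, 36 mm deep: 39 mm free on each side of it. Pinch it across its width and pull up; it turns between the fingers. Axes as the box when shut.
- case: grey moulded power-tool case lying shut, fixed, 360 (its x) x 280 (its y) x 100 mm high, flat on top. Origin: centre of its underside. Its +y side faces the utility box.
- case_edge (a point): middle of the case's top edge on the utility box side (140 mm from its middle along its +y, 100 mm above the bench); axes as the case; the edge runs along the case's x.
- spanner: loose stamped steel open-end spanner lying flat on the case, 170 mm long (x), 2.5 mm thick, about 80 g: too thin to grip off the flat. Handle 28 mm wide, hole near its end (+x), pointing to the utility box; head 46 mm wide, open jaw at -x. Origin: underside, middle of its length, within 10 mm of its centre of mass. Pressed with a fingertip (5 to 15 N) and dragged, it slides on the case.
- spanner_end (a point): middle of the spanner's handle end (85 mm from its origin along +x), mid-thickness; axes as the spanner.
- spanner_jaw (a point): middle of the spanner's jaw end (85 mm from its origin along -x), mid-thickness; axes as the spanner.
- nipple: loose steel threaded pipe nipple standing on the case, 34 mm across, 45 mm high; origin at the centre of its underside. Not to be moved.
- elbow: loose steel pipe elbow lying on the bench, about 57 x 57 x 40 mm; origin under its corner. Not to be moved.
- screwdriver: loose yellow screwdriver lying on the bench between case and box, 200 mm long, 26 mm high; origin under its middle. Not to be moved.
Things that resemble listed ones, but are neither listed nor needed, are in the scene too. Of the things shaped like the spanner, the steel one is meant.

How it is judged:
On the way, in this order (a step that is already met when the one before it is completed fails the run):
1. the lid has been unlatched by its paddle and raised fully (over 1.2 rad) (value of joint lid above 1.2 rad), for 0.2 s.
2. the spanner still lies flat on the case and its handle end sticks out at least 20 mm over the edge on the utility box side (y of spanner_end in the frame of case_edge above 0.02 m and angle between spanner's own z axis and vertical below 0.06 rad and contact force between spanner and case above 0.2 N), for 0.2 s.
At the end, for the whole second after the job is handed in: the lid stands open (over 1.15 rad); the spanner is released and at rest, flat (within 0.06 rad) on the floor of the tray's front compartment, with both ends inside it; the bystanders stand within 25 mm of where they were (value of joint lid above 1.15 rad and x of spanner_end in the frame of tray_floor between -0.055 and 0.055 m and x of spanner_jaw in the frame of tray_floor between -0.055 and 0.055 m and y of each of spanner_end, spanner_jaw in the frame of tray_floor above -0.152 m and z of spanner in the frame of tray_floor between -0.004 and 0.006 m and angle between spanner's own z axis and vertical below 0.06 rad and linear speed of spanner below 0.02 m/s); the robot touches nothing.
It fails at once if the spanner is dropped or flung (faster than 0.7 m/s while no finger holds it, a fall of about 25 mm) (linear speed of spanner above 0.7 m/s and contact force between the fingers and spanner below 0.05 N).
It fails at once if the nipple, elbow or screwdriver is moved by more than 25 mm (distance of any of nipple, elbow, screwdriver from where it was at the start of the episode above 0.025 m).
It also fails if it takes over 69 s, if anything falls off the work surface, if the arm or the gripper's body presses on something with over 40 N, if the wrist force passes 120 N, or if a joint passes its speed limit or range.

## Working session

There is one attempt and no reset: what is moved stays moved. The work goes in short steps, Python scripts to look and compute and a shell command to move; the robot and the scene stay as the last step left them, time stands still between calls to the robot, and variables do not carry over. Pictures are saved under pics/ and viewed, at most 10 in all, crops included, and the job is handed in when it is done.

```bash
mkdir -p pics
cat > h.py <<'E'
import numpy as np, cv2, pickle
from scipy.spatial.transform import Rotation as R
from bench import ctrl
def snap(n,f):
    s=ctrl.get_state(); d=ctrl.get_image(n)
    if n=="wrist":
        T=np.eye(4);T[:3,:3]=R.from_rotvec(s["tool_rot"]).as_matrix();T[:3,3]=s["position"]
        d["world_to_cam"]=np.linalg.inv(T@d["hand_eye"])
    cv2.imwrite(f"pics/{f}.png",d["image"][:,:,::-1]); pickle.dump(d,open(f"pics/{f}.pkl","wb")); return d
def load(f): return pickle.load(open(f"pics/{f}.pkl","rb"))
def ray(d,u,v):
    C=np.linalg.inv(d["world_to_cam"]); r=C[:3,:3]@np.linalg.solve(d["K"],[u,v,1.]); return C[:3,3],r/np.linalg.norm(r)
def onz(d,u,v,z):
    o,r=ray(d,u,v); return o+r*(z-o[2])/r[2]
def tri(*a):
    A=np.zeros((3,3));b=np.zeros(3)
    for d,u,v in a:
        o,r=ray(d,u,v);P=np.eye(3)-np.outer(r,r);A+=P;b+=P@o
    return np.linalg.solve(A,b)
def proj(d,p):
    q=d["world_to_cam"]@np.append(p,1);q=d["K"]@q[:3];return q[:2]/q[2]
def togo(p):  # world point -> tool-frame shift
    s=ctrl.get_state();return R.from_rotvec(s["tool_rot"]).as_matrix().T@(np.array(p)-s["position"])
def crop(f,o,u0,u1,v0,v1,k):
    im=cv2.imread(f"pics/{f}.png")[v0:v1,u0:u1];cv2.imwrite(f"pics/{o}.png",cv2.resize(im,None,fx=k,fy=k,interpolation=cv2.INTER_CUBIC))
E
python3 - <<'E'
from h import *
a=snap("scene","s0");b=snap("top","t0")
im=np.hstack([cv2.imread("pics/s0.png"),cv2.imread("pics/t0.png")])
s=ctrl.get_state();print(s)
print(R.from_rotvec(s["tool_rot"]).as_matrix().round(3))
for d in(a,b):print(np.linalg.inv(d["world_to_cam"]).round(3),d["K"])
E
```

```text
{'time': 0.1, 'joint_positions': array([ 1.16409668,  0.32171813, -0.07011044,  1.45155904,  0.02262735,
        1.37080237, -0.05690388]), 'qd': array([ 3.81380285e-04, -8.67124400e-04, -1.20524605e-03, -3.50057251e-03,
       -3.10086529e-04, -8.99430688e-05, -8.14347419e-04]), 'joint_torque': array([-5.58576903e-04, -4.92573345e+01, -4.05927720e-01, -3.13399315e+01,
       -6.41170051e-02,  3.94251966e-02,  6.51048231e-05]), 'position': array([ 0.26527614, -0.59285753,  0.22158803]), 'tool_rot': array([-3.07069601e+00, -6.55865933e-01,  7.29410088e-04]), 'ft_force': array([ 0.42671346,  0.31565013, -0.00575421]), 'torque': array([-0.00280139,  0.04672022, -0.00956123]), 'grip_force': 0.0, 'grip_width': 0.9986711696955152}
[[ 0.913  0.409 -0.001]
 [ 0.409 -0.913  0.002]
 [-0.    -0.002 -1.   ]]
[[-0.026  0.682 -0.731  1.467]
 [ 1.     0.01  -0.026  0.002]
 [-0.011 -0.731 -0.682  1.018]
 [ 0.     0.     0.     1.   ]] [[496.87173127   0.         273.43695507]
 [  0.         496.87173127 205.05014258]
 [  0.           0.           1.        ]]
[[ 0.005 -0.984  0.18   0.199]
 [-1.    -0.006 -0.005 -0.059]
 [ 0.006 -0.18  -0.984  1.763]
 [ 0.     0.     0.     1.   ]] [[535.66620525   0.         280.18391382]
 [  0.         535.66620525 219.79602981]
 [  0.           0.           1.        ]]
```

View pics/t0.png

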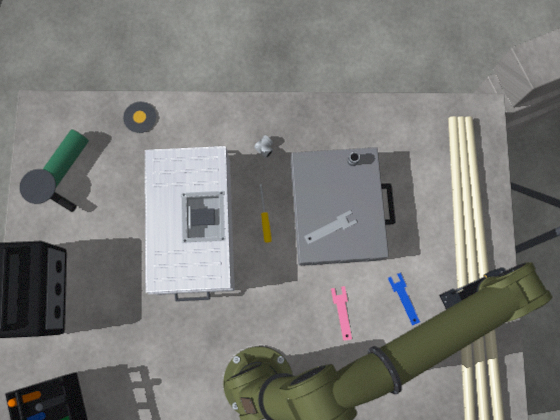

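View pics/s0.png

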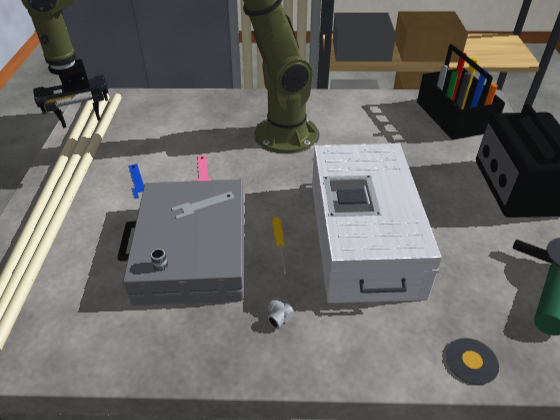

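Top view: the box lies at (145-230, 148-293) with its paddle at (203,217), and the case at (293-385, 150-262). There are three spanner shapes: steel on the case at (308-355, 212-243), pink on the bench at (342,313) and blue on the bench at (403,300). The steel one on the case fits the description, with its hole end towards the box. In the scene view it is at (172-233, 193-216). I'll confirm this and measure in enlarged crops.

Run:
```python
from h import *
# montage: top paddle, top spanner, scene paddle, scene spanner; each 100x75 -> x4
L=[("t0",170,180),("t0",290,190),("s0",310,160),("s0",160,175)]
t=[cv2.resize(cv2.imread(f"pics/{f}.png")[v:v+75,u:u+100],None,fx=4,fy=4,interpolation=cv2.INTER_CUBIC) for f,u,v in L]
cv2.imwrite("pics/m1.png",np.vstack([np.hstack(t[:2]),np.hstack(t[2:])]))
```

```text
(no output)
```

View pics/m1.png

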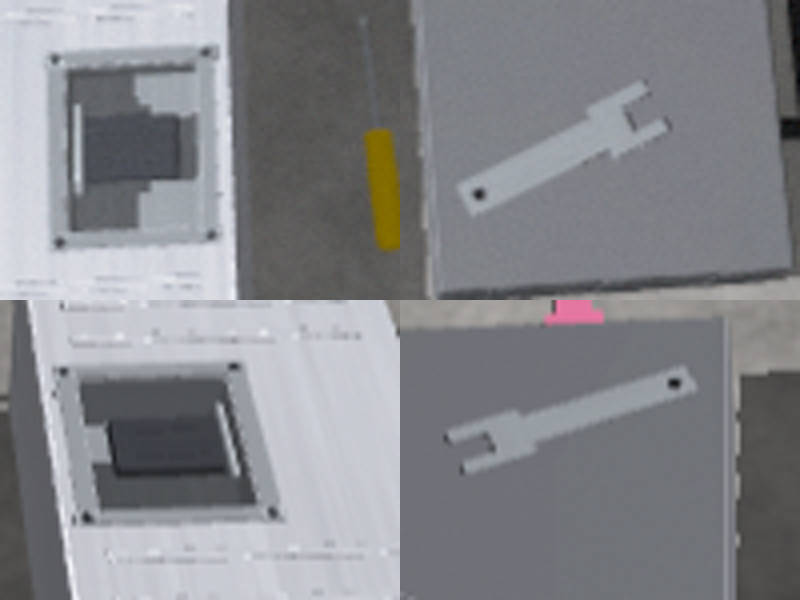

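Montage: the paddle is the dark plate in the dish. The steel spanner on the case has its hole end at top (306.5,240) and scene (232.7,194.7), and its jaw at top (354.2,216.2) and scene (173.8,213.8).

Run:
```python
from h import *
a=load("s0");b=load("t0")
T=lambda x,y:(b,170+x/4,180+y/4); S=lambda x,y:(a,310+x/4,160+(y-300)/4)
T2=lambda x,y:(b,290+(x-400)/4,190+y/4); S2=lambda x,y:(a,160+(x-400)/4,175+(y-300)/4)
p=lambda n,*q:print(n,tri(*q).round(4))
p("padfront",T(180,150),S(112,445)); p("padrear",T(83,149),S(222,443))
for n,x,y,u,v in[("dishFL",217,50,63,370),("dishFR",217,237,85,520),("dishRL",52,57,235,367),("dishRR",57,244,275,513)]:
  pass
p("bolt near-x+ front",T(206,51),S(88,518));p("bolt far front",T(211,235),S(64,371))
p("bolt rear x+",T(54,59),S(273,512));p("bolt rear x-",T(59,243),S(234,367))
p("end",T2(466,200),S2(691,379));p("jaw",T2(657,105),S2(455,455));p("hole",T2(478,194),S2(675,383))
for z in(.1,):
  print("edge scene",onz(a,241,182,z),onz(a,243,277,z)); print("edge top",onz(b,*T2(418,10)[1:],z),onz(b,*T2(437,285)[1:],z))
print("box front top edge",onz(b,227,150,.16),onz(b,232,289,.16),"scene",onz(a,316,150,.16),onz(a,327,268,.16))
print("nipple",onz(a,158,266,.1),"elb",onz(a,280,318,0),"sd",onz(a,278,235,.0),onz(a,285,273,0))
```

```text
padfront [0.501  0.1341 0.1498]
padrear [0.5008 0.2065 0.1524]
bolt near-x+ front [0.5771 0.1143 0.1571]
bolt far front [0.4343 0.107  0.1566]
bolt rear x+ [0.57   0.2302 0.1572]
bolt rear x- [0.4277 0.2218 0.1559]
end [ 0.4403 -0.1492  0.0973]
jaw [ 0.5173 -0.3011  0.0961]
hole [ 0.4451 -0.1593  0.0978]
edge scene [ 0.3884584  -0.12846976  0.1       ] [ 0.7320018  -0.09841007  0.1       ]
edge top [ 0.59273163 -0.1128847   0.1       ] [ 0.3731407 -0.1276558  0.1      ]
box front top edge [0.71312939 0.09938692 0.16      ] [0.28312935 0.07480376 0.16      ] scene [0.31455107 0.08499479 0.16      ] [0.75137979 0.09344956 0.16      ]
nipple [ 0.70208931 -0.30507754  0.1       ] elb [ 0.7758692  -0.01101248  0.        ] sd [ 0.49999637 -0.02114964  0.        ] [ 6.36719866e-01 -1.83734010e-04  0.00000000e+00]
```

Run:
```python
from h import *
print(togo([.45,-.22,.33]),togo([.502,.10,.33]),togo([.502,.151,.30]))
print(ctrl.get_image("wrist")["hand_eye"].round(3))
```

```text
[ 0.32091986 -0.26503865 -0.10799886] [ 0.49911511 -0.53587118 -0.10755967] [ 0.51995403 -0.58237    -0.07748312]
[[-0.    -0.964 -0.265  0.073]
 [ 1.     0.    -0.001 -0.   ]
 [ 0.001 -0.265  0.964 -0.163]
 [ 0.     0.     0.     1.   ]]
```

```bash
python3 -m handwheel '[{"x":0.32,"y":-0.265,"z":-0.108,"wz":-60},{"x":0.32,"y":-0.265,"z":-0.108,"wz":-60},{"x":0.32,"y":-0.265,"z":-0.108,"wz":-60},{"x":0.32,"y":-0.265,"z":-0.108,"wz":-60},{"x":0.32,"y":-0.265,"z":-0.108,"wz":-60},{"x":0.32,"y":-0.265,"z":-0.108,"wz":-60},{"x":0.32,"y":-0.265,"z":-0.108,"wz":-60},{"x":0.32,"y":-0.265,"z":-0.108,"wz":-60},{"x":0.32,"y":-0.265,"z":-0.108,"wz":-60},{"x":0.32,"y":-0.265,"z":-0.108,"wz":-60}]'
python3 - <<'E'
from h import *
print(togo([.502,.12,.30]))
t=np.array([[-.057,.998,0],[.998,.057,0],[0,0,-1]]).T
print(np.degrees((R.from_rotvec(ctrl.get_state()["tool_rot"]).inv()*R.from_matrix(t)).as_rotvec()),ctrl.get_state()["joint_positions"])
E
```

```text
[ 0.5072982  -0.5541282  -0.07750925]
[-7.44456665e-02 -4.56657707e-02 -6.91542461e+01] [ 1.16410583  0.32163129 -0.07011274  1.45137595  0.02259913  1.37080595
 -0.05686177]invalid input at $[0]: expected keys x, y, z, wx, wy, wz
```

```bash
python3 -m handwheel '[{"x":0.32,"y":-0.265,"z":-0.108,"wx":0,"wy":0,"wz":-60},{"x":0.32,"y":-0.265,"z":-0.108,"wx":0,"wy":0,"wz":-60},{"x":0.32,"y":-0.265,"z":-0.108,"wx":0,"wy":0,"wz":-60},{"x":0.32,"y":-0.265,"z":-0.108,"wx":0,"wy":0,"wz":-60},{"x":0.32,"y":-0.265,"z":-0.108,"wx":0,"wy":0,"wz":-60},{"x":0.32,"y":-0.265,"z":-0.108,"wx":0,"wy":0,"wz":-60},{"x":0.32,"y":-0.265,"z":-0.108,"wx":0,"wy":0,"wz":-60},{"x":0.32,"y":-0.265,"z":-0.108,"wx":0,"wy":0,"wz":-60},{"x":0.32,"y":-0.265,"z":-0.108,"wx":0,"wy":0,"wz":-60},{"x":0.32,"y":-0.265,"z":-0.108,"wx":0,"wy":0,"wz":-60}]'
python3 - <<'E'
from h import *
print(togo([.502,.12,.30]))
t=np.array([[-.057,.998,0],[.998,.057,0],[0,0,-1]]).T
print(np.degrees((R.from_rotvec(ctrl.get_state()["tool_rot"]).inv()*R.from_matrix(t)).as_rotvec()),ctrl.get_state()["joint_positions"])
E
```

```text
time: 0.98
position: [0.4442, -0.2297, 0.3278]
tool_rot: [2.33, 2.107, -0.001]
ft_force: [0.8, -1.3, 0.5]
grip_width: 1.001
grip_force: 0.0
[0.35375344 0.02236222 0.02761425]
[-7.74492243e-03  3.23587377e-02 -9.03730491e+00] [ 0.86478799 -0.01554675 -0.432429    1.62546895 -0.0059488   1.53013892
  0.33196766]
```

```bash
python3 -m handwheel '[{"x":0.354,"y":0.022,"z":0.028,"wx":0,"wy":0,"wz":-9},{"x":0.354,"y":0.022,"z":0.028,"wx":0,"wy":0,"wz":-9},{"x":0.354,"y":0.022,"z":0.028,"wx":0,"wy":0,"wz":-9},{"x":0.354,"y":0.022,"z":0.028,"wx":0,"wy":0,"wz":-9},{"x":0.354,"y":0.022,"z":0.028,"wx":0,"wy":0,"wz":-9},{"x":0.354,"y":0.022,"z":0.028,"wx":0,"wy":0,"wz":-9},{"x":0.354,"y":0.022,"z":0.028,"wx":0,"wy":0,"wz":-9},{"x":0.354,"y":0.022,"z":0.028,"wx":0,"wy":0,"wz":-9},{"x":0.354,"y":0.022,"z":0.028,"wx":0,"wy":0,"wz":-9},{"x":0.354,"y":0.022,"z":0.028,"wx":0,"wy":0,"wz":-9}]'
python3 - <<'E'
from h import *
d=snap("wrist","w1");print(ctrl.get_state()["joint_positions"], ctrl.get_state()["qd"].max(),proj(d,[.501,.151,.155]))
E
```

```text
time: 1.82
position: [0.501, 0.1253, 0.2991]
tool_rot: [-2.147, -2.29, -0.003]
ft_force: [-1.0, -1.1, -0.2]
grip_width: 0.999
grip_force: 0.0
[ 0.51769201  0.0489842  -0.82626671  1.63265476  0.03493555  1.47632612
 -0.2504695 ] 0.06995872249337731 [277.97817777 172.40532583]
```

View pics/w1.png

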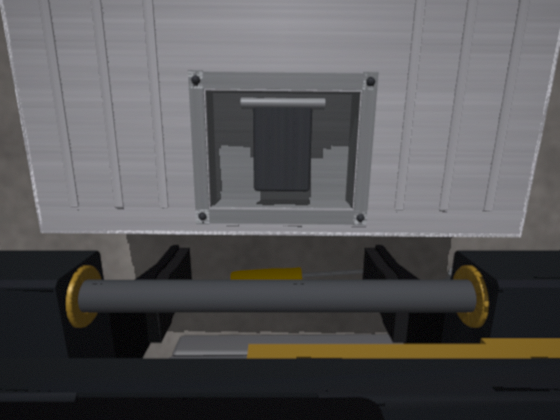

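Wrist view: the paddle spans (253-311, 106-190), its front edge centre is at (282,190), and the hinge bar is at y=102. The dish bolts are at (195,79), (370,80), (203,215) and (361,217).

Run:
```python
from h import *
d=load("w1");b=load("t0");a=load("s0")
T=lambda x,y:(b,170+x/4,180+y/4)
print("front edge tri",tri((d,282,190),T(180,150),(a,310+112/4,160+145/4)))
print("front on .159",onz(d,282,189,.159),"rear bar",onz(d,283,102,.16))
B=[onz(d,*p,.159) for p in((195,79),(370,80),(203,215),(361,217))]
print(np.round(B,4)); x=B[1]-B[0];x2=B[3]-B[2];print(np.degrees([np.arctan2(x[1],x[0]),np.arctan2(x2[1],x2[0])]))
e=onz(d,522,235,.16)-onz(d,42,232,.16);print(onz(d,522,235,.16),onz(d,42,232,.16),np.degrees(np.arctan2(e[1],e[0])))
print("bolt tri",tri((d,203,215),T(211,235)),tri((d,361,217),T(206,51)))
```

```text
front edge tri [0.50308672 0.13410868 0.15086845]
front on .159 [0.50548797 0.13703797 0.159     ] rear bar [0.50126319 0.21069418 0.16      ]
[[0.428  0.2241 0.159 ]
 [0.5713 0.2325 0.159 ]
 [0.4356 0.1085 0.159 ]
 [0.5789 0.1159 0.159 ]]
[3.38017501 2.9547056 ]
[0.72822296 0.10860221 0.16      ] [0.28859692 0.08299227 0.16      ] 3.3339368987635907
bolt tri [0.43459503 0.10669613 0.15340785] [0.57934658 0.11409851 0.15257236]
```

```bash
cat >> h.py <<'E'
def tgt(p,Rm):  # shift (m) and turn (deg) to TCP pose
    s=ctrl.get_state();q=R.from_rotvec(s["tool_rot"]);print(togo(p).round(4),np.degrees((q.inv()*R.from_matrix(Rm)).as_rotvec()).round(2))
c,sn=np.cos(np.radians(3.3)),np.sin(np.radians(3.3))
BX=np.array([-sn,c,0]);BY=np.array([-c,-sn,0]);UP=np.array([0,0,1.])
G0=np.array([BX,-BY,-UP]).T # tool down, x=box x
HG=np.array([.494,.345,.12])
E
python3 - <<'E'
from h import *
tgt([.505,.1527,.137],G0)
E
```

```text
[0.0307 0.0056 0.162 ] [-0.05 -0.06  0.18]
```

```bash
python3 -m handwheel '[{"x":0.031,"y":0.0055,"z":0.03,"wx":0,"wy":0,"wz":0.2},{"x":0.031,"y":0.0055,"z":0.06,"wx":0,"wy":0,"wz":0.2},{"x":0.031,"y":0.0055,"z":0.09,"wx":0,"wy":0,"wz":0.2},{"x":0.031,"y":0.0055,"z":0.115,"wx":0,"wy":0,"wz":0.2},{"x":0.031,"y":0.0055,"z":0.13,"wx":0,"wy":0,"wz":0.2},{"x":0.031,"y":0.0055,"z":0.14,"wx":0,"wy":0,"wz":0.2},{"x":0.031,"y":0.0055,"z":0.15,"wx":0,"wy":0,"wz":0.2},{"x":0.031,"y":0.0055,"z":0.158,"wx":0,"wy":0,"wz":0.2},{"x":0.031,"y":0.0055,"z":0.162,"wx":0,"wy":0,"wz":0.2},{"x":0.031,"y":0.0055,"z":0.162,"wx":0,"wy":0,"wz":0.2}]' 0.068 25
python3 -m handwheel '[{"x":0,"y":0,"z":0,"wx":0,"wy":0,"wz":0},{"x":0,"y":0,"z":0,"wx":0,"wy":0,"wz":0},{"x":0,"y":0,"z":0,"wx":0,"wy":0,"wz":0},{"x":0,"y":0,"z":0,"wx":0,"wy":0,"wz":0},{"x":0,"y":0,"z":0,"wx":0,"wy":0,"wz":0},{"x":0,"y":0,"z":0,"wx":0,"wy":0,"wz":0}]' 0.03 25
python3 - <<'E'
from h import *
s=ctrl.get_state();print(s["joint_positions"])
# planned TCP poses: (paddle p, lid th, tilt)
def pose(p,th,t):
    u,z=-.135-.058*np.cos(p),.035+.058*np.sin(p)
    g=HG+BX*(u*np.cos(th)+z*np.sin(th))+UP*(-u*np.sin(th)+z*np.cos(th))
    Rm=R.from_rotvec(BY*t).as_matrix()@G0  # check sign: z -> -BX
    return g+.019*Rm[:,2],Rm
q0=R.from_rotvec(s["tool_rot"]);P0,_=pose(0,0,0)
for p,th,t in[(.25,0,0),(.5,0,0),(.5,.15,.05),(.5,.3,.1),(.5,.45,.15),(.5,.6,.2),(.5,.75,.27),(.5,.9,.35),(.5,1.05,.45),(.5,1.2,.55),(.5,1.35,.68),(.5,1.5,.8)]:
    P,Rm=pose(p,th,t);print(p,th,t,Rm[:,2].round(2),(q0.as_matrix().T@(P-P0)).round(3),np.degrees((q0.inv()*R.from_matrix(Rm)).as_rotvec()).round(1))
E
```

```text
time: 2.7
position: [0.5059, 0.1491, 0.137]
tool_rot: [-2.165, -2.277, 0.001]
ft_force: [-0.4, 0.0, 0.2]
grip_width: 0.781
grip_force: 0.0
time: 3.2
position: [0.5037, 0.1493, 0.1369]
tool_rot: [-2.162, -2.276, 0.007]
ft_force: [-6.2, -0.8, 1.5]
grip_width: 0.574
grip_force: 25.0
[ 0.43304356  0.20513195 -0.84785387  1.84003265  0.16573301  1.17463974
 -0.41833746]
0.25 0 0 [ 0.  0. -1.] [ 0.002 -0.    -0.014] [-0.3  0.1 -0.4]
0.5 0 0 [ 0.  0. -1.] [ 0.007 -0.    -0.028] [-0.3  0.1 -0.4]
0.5 0.15 0.05 [ 0.   -0.05 -1.  ] [ 0.018 -0.    -0.055] [-0.3 -2.8 -0.4]
0.5 0.3 0.1 [ 0.01 -0.1  -1.  ] [ 0.032 -0.001 -0.08 ] [-0.3 -5.7 -0.4]
0.5 0.45 0.15 [ 0.01 -0.15 -0.99] [ 0.05  -0.001 -0.103] [-0.3 -8.5 -0.3]
0.5 0.6 0.2 [ 0.01 -0.2  -0.98] [ 0.071 -0.001 -0.122] [ -0.3 -11.4  -0.3]
0.5 0.75 0.27 [ 0.02 -0.27 -0.96] [ 0.095 -0.001 -0.138] [ -0.3 -15.4  -0.3]
0.5 0.9 0.35 [ 0.02 -0.34 -0.94] [ 0.12  -0.001 -0.151] [ -0.3 -20.   -0.3]
0.5 1.05 0.45 [ 0.03 -0.43 -0.9 ] [ 0.147 -0.002 -0.16 ] [ -0.4 -25.7  -0.3]
0.5 1.2 0.55 [ 0.03 -0.52 -0.85] [ 0.174 -0.002 -0.164] [ -0.4 -31.4  -0.3]
0.5 1.35 0.68 [ 0.04 -0.63 -0.78] [ 0.201 -0.002 -0.165] [ -0.4 -38.9  -0.3]
0.5 1.5 0.8 [ 0.04 -0.72 -0.7 ] [ 0.229 -0.002 -0.161] [ -0.4 -45.8  -0.2]
```

```bash
python3 -m handwheel '[{"x":0.001,"y":0,"z":-0.007,"wx":0,"wy":0,"wz":0},{"x":0.002,"y":0,"z":-0.014,"wx":0,"wy":0,"wz":0},{"x":0.004,"y":0,"z":-0.021,"wx":0,"wy":0,"wz":0},{"x":0.007,"y":0,"z":-0.028,"wx":0,"wy":0,"wz":0},{"x":0.007,"y":0,"z":-0.028,"wx":0,"wy":0,"wz":0},{"x":0.012,"y":0,"z":-0.041,"wx":0,"wy":-1.5,"wz":0},{"x":0.018,"y":0,"z":-0.055,"wx":0,"wy":-3,"wz":0},{"x":0.025,"y":0,"z":-0.068,"wx":0,"wy":-4.5,"wz":0},{"x":0.032,"y":0,"z":-0.080,"wx":0,"wy":-6,"wz":0},{"x":0.032,"y":0,"z":-0.080,"wx":0,"wy":-6,"wz":0}]'
python3 - <<'E'
from h import *
from h import *
s=ctrl.get_state();print(s["joint_positions"],s["position"])
E
```

```text
time: 4.03
position: [0.502, 0.1811, 0.2201]
tool_rot: [2.107, 2.221, -0.121]
ft_force: [-10.9, -7.0, 5.1]
grip_width: 0.574
grip_force: 25.0
[ 0.32481185  0.19113173 -0.88056184  1.6883601   0.24648571  1.39369886
 -0.54987174] [0.50203481 0.18114421 0.22011916]
```

Run:
```python
from h import *
q=R.from_rotvec([0,np.radians(-6),0])
for x,z,w in[(.05,-.103,-8.5),(.071,-.122,-11.4),(.095,-.138,-15.4),(.12,-.151,-20),(.147,-.160,-25.7),(.174,-.164,-31.4),(.201,-.165,-38.9),(.229,-.161,-45.8)]:
    print(q.inv().apply([x-.032,0,z+.08]).round(3),round(w+6,1))
```

```text
[ 0.015  0.    -0.025] -2.5
[ 0.034  0.    -0.046] -5.4
[ 0.057  0.    -0.064] -9.4
[ 0.08  0.   -0.08] -14
[ 0.106  0.    -0.092] -19.7
[ 0.132  0.    -0.098] -25.4
[ 0.159  0.    -0.102] -32.9
[ 0.187  0.    -0.101] -39.8
```

```bash
python3 -m handwheel '[{"x":0.007,"y":0,"z":-0.013,"wx":0,"wy":-1.2,"wz":0},{"x":0.015,"y":0,"z":-0.025,"wx":0,"wy":-2.5,"wz":0},{"x":0.024,"y":0,"z":-0.036,"wx":0,"wy":-4,"wz":0},{"x":0.034,"y":0,"z":-0.046,"wx":0,"wy":-5.4,"wz":0},{"x":0.045,"y":0,"z":-0.055,"wx":0,"wy":-7.4,"wz":0},{"x":0.057,"y":0,"z":-0.064,"wx":0,"wy":-9.4,"wz":0},{"x":0.068,"y":0,"z":-0.072,"wx":0,"wy":-11.7,"wz":0},{"x":0.08,"y":0,"z":-0.08,"wx":0,"wy":-14,"wz":0},{"x":0.08,"y":0,"z":-0.08,"wx":0,"wy":-14,"wz":0}]'
python3 - <<'E'
from h import *
s=ctrl.get_state();print(s["joint_positions"],s["position"])
q=R.from_rotvec([0,np.radians(-14),0])
for x,z,w in[(.106,-.092,-19.7),(.132,-.098,-25.4),(.159,-.102,-32.9),(.187,-.101,-39.8)]:
    print(q.inv().apply([x-.08,0,z+.08]).round(3),round(w+14,1))
snap("scene","s1")
E
```

```text
time: 4.78
position: [0.4969, 0.2726, 0.291]
tool_rot: [1.971, 2.084, -0.352]
ft_force: [-8.8, -1.4, 5.2]
grip_width: 0.568
grip_force: 25.0
[-0.05544412  0.39023881 -0.89165254  1.40334582  0.52444274  1.76057768
 -0.86612392] [0.4969232  0.27256402 0.29099764]
[ 0.022  0.    -0.018] -5.7
[ 0.046  0.    -0.03 ] -11.4
[ 0.071  0.    -0.04 ] -18.9
[ 0.099  0.    -0.046] -25.8
```

View pics/s1.png

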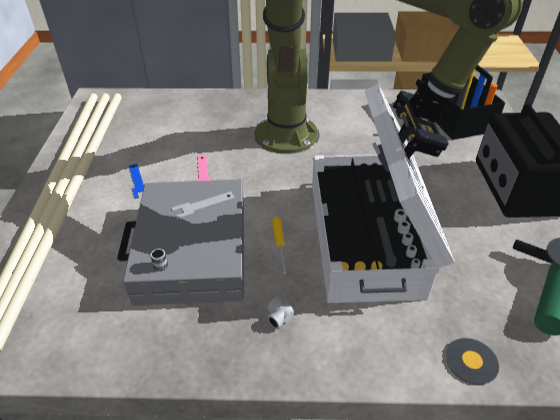

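The lid stands about 60° up in the grip, and the tray is clear of people's tools in front. I'll continue.

```bash
python3 -m handwheel '[{"x":0.011,"y":0,"z":-0.009,"wx":0,"wy":-2,"wz":0},{"x":0.022,"y":0,"z":-0.018,"wx":0,"wy":-4,"wz":0},{"x":0.033,"y":0,"z":-0.024,"wx":0,"wy":-6,"wz":0},{"x":0.044,"y":0,"z":-0.029,"wx":0,"wy":-8,"wz":0},{"x":0.044,"y":0,"z":-0.029,"wx":0,"wy":-8,"wz":0}]'
python3 - <<'E'
from h import *
s=ctrl.get_state();print(s["joint_positions"],s["position"])
Rm=R.from_rotvec(s["tool_rot"]).as_matrix();g=s["position"]-.019*Rm[:,2]-HG;u,z=g@BX,g[2]
for p in(0,.3,.5,.6):
  a=np.arctan2(.035+.058*np.sin(p),-(.135+.058*np.cos(p)));print(p,a-np.arctan2(z,u),np.hypot(u,z),np.hypot(.035+.058*np.sin(p),(.135+.058*np.cos(p))))
E
```

```text
time: 5.25
position: [0.494, 0.3238, 0.3027]
tool_rot: [1.889, 1.998, -0.475]
ft_force: [-8.3, -1.9, 5.3]
grip_width: 0.573
grip_force: 25.0
[-0.28115133  0.532989   -0.85138752  1.24300976  0.6573821   1.94615796
 -0.9731159 ] [0.49403169 0.32377001 0.30265509]
0 1.3299647677191044 0.19980267046257985 0.1961479033790573
0.3 1.242082492672907 0.19980267046257985 0.19741930366291954
0.5 1.1835501266115502 0.19980267046257985 0.19622285953969865
0.6 1.154561256808145 0.19980267046257985 0.19501590748313177
```

```bash
python3 -m handwheel '[{"x":0.009,"y":0,"z":-0.005,"wx":0,"wy":1,"wz":0},{"x":0.018,"y":0,"z":-0.010,"wx":0,"wy":2,"wz":0},{"x":0.027,"y":0,"z":-0.015,"wx":0,"wy":3,"wz":0},{"x":0.036,"y":0,"z":-0.019,"wx":0,"wy":4,"wz":0},{"x":0.045,"y":0,"z":-0.023,"wx":0,"wy":4,"wz":0},{"x":0.053,"y":0,"z":-0.026,"wx":0,"wy":4,"wz":0},{"x":0.053,"y":0,"z":-0.026,"wx":0,"wy":4,"wz":0}]'
python3 - <<'E'
from h import *
s=ctrl.get_state();print(s["joint_positions"],s["position"])
Rm=R.from_rotvec(s["tool_rot"]).as_matrix();g=s["position"]-.019*Rm[:,2]-HG;u,z=g@BX,g[2]
for p in(0,.3,.5,.6):
  a=np.arctan2(.035+.058*np.sin(p),-(.135+.058*np.cos(p)));print(p,a-np.arctan2(z,u),np.hypot(u,z))
snap("scene","s2");crop("s2","s2c",280,480,60,210,4)
E
```

```text
time: 5.83
position: [0.491, 0.3804, 0.2997]
tool_rot: [1.934, 2.041, -0.418]
ft_force: [-9.6, -4.5, 0.2]
grip_width: 0.574
grip_force: 25.0
[-0.350298    0.58933611 -0.85734808  1.15326771  0.64366576  1.94185613
 -1.01960055] [0.49097567 0.38037101 0.29970229]
0 1.6073632725740492 0.20173829312089958
0.3 1.5194809975278518 0.20173829312089958
0.5 1.460948631466495 0.20173829312089958
0.6 1.4319597616630897 0.20173829312089958
```

View pics/s2c.png

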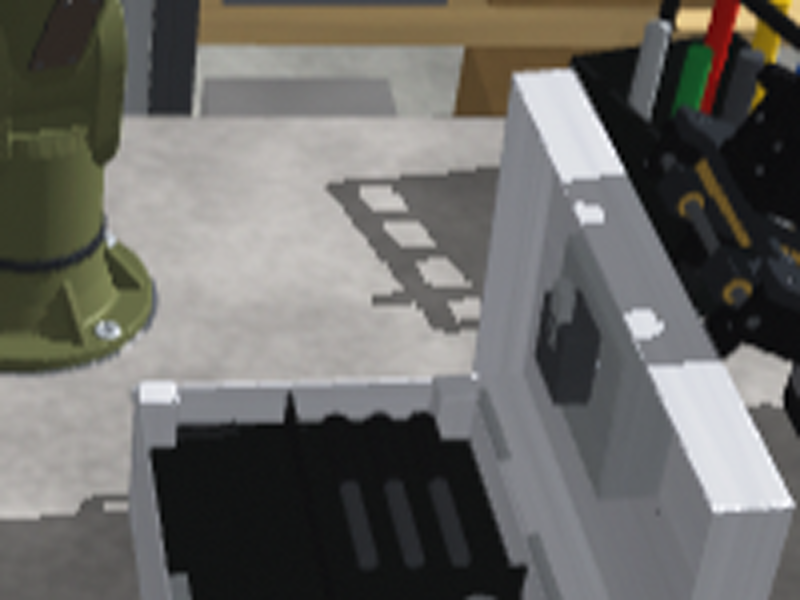

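The lid is practically vertical and the paddle is held, so I'll release and back out horizontally (+y).

```bash
python3 -m handwheel '[{"x":0,"y":0,"z":0,"wx":0,"wy":0,"wz":0},{"x":0,"y":0,"z":0,"wx":0,"wy":0,"wz":0},{"x":0,"y":0,"z":0,"wx":0,"wy":0,"wz":0},{"x":0.01,"y":0,"z":-0.005,"wx":0,"wy":0,"wz":0},{"x":0.023,"y":0,"z":-0.010,"wx":0,"wy":0,"wz":0},{"x":0.037,"y":0,"z":-0.017,"wx":0,"wy":1,"wz":0},{"x":0.053,"y":0,"z":-0.024,"wx":0,"wy":2,"wz":0},{"x":0.070,"y":0,"z":-0.032,"wx":0,"wy":4,"wz":0},{"x":0.080,"y":0,"z":-0.036,"wx":0,"wy":6,"wz":0},{"x":0.080,"y":0,"z":-0.036,"wx":0,"wy":6,"wz":0}]' 0.068
python3 - <<'E'
from h import *
s=ctrl.get_state();print(s["joint_positions"])
tgt([.44,.44,.46],G0);tgt([.44,.35,.48],G0)
E
```

```text
time: 6.72
position: [0.4901, 0.4684, 0.3]
tool_rot: [1.998, 2.102, -0.311]
ft_force: [-1.1, 0.1, -0.6]
grip_width: 0.781
grip_force: 0.0
[-0.46111141  0.67512082 -0.86186342  0.99843563  0.64374364  1.92615014
 -1.07274806]
[-0.0733 -0.0513 -0.1446] [ 1.000e-02  1.775e+01 -3.900e-01]
[-0.1651 -0.0558 -0.1362] [ 1.000e-02  1.775e+01 -3.900e-01]
```

```bash
python3 -m handwheel '[{"x":-0.015,"y":-0.01,"z":-0.04,"wx":0,"wy":2,"wz":0},{"x":-0.03,"y":-0.02,"z":-0.08,"wx":0,"wy":4,"wz":0},{"x":-0.05,"y":-0.035,"z":-0.115,"wx":0,"wy":8,"wz":0},{"x":-0.073,"y":-0.05,"z":-0.145,"wx":0,"wy":13,"wz":0},{"x":-0.11,"y":-0.053,"z":-0.145,"wx":0,"wy":17.7,"wz":-0.4},{"x":-0.145,"y":-0.055,"z":-0.138,"wx":0,"wy":17.7,"wz":-0.4},{"x":-0.165,"y":-0.056,"z":-0.136,"wx":0,"wy":17.7,"wz":-0.4},{"x":-0.165,"y":-0.056,"z":-0.136,"wx":0,"wy":17.7,"wz":-0.4}]'
python3 - <<'E'
from h import *
s=ctrl.get_state();print(s["joint_positions"])
th=np.radians(116.9);ax=np.array([np.cos(th),np.sin(th),0])
S0=np.array([ax,np.cross([0,0,-1],ax),[0,0,-1]]).T
tgt([.46,.0,.44],S0);tgt([.485,-.25,.28],S0)
E
```

```text
time: 7.38
position: [0.4425, 0.343, 0.4823]
tool_rot: [2.163, 2.264, -0.003]
ft_force: [0.9, 0.8, 0.8]
grip_width: 0.781
grip_force: 0.0
[ 0.0634771   0.25348228 -1.01715215  1.12968234  0.23548639  1.87172622
 -0.82294917]
[-0.3431  0.0016  0.0453] [  0.21   0.55 -24.28]
[-0.5926  0.0142  0.2075] [  0.21   0.55 -24.28]
```

```bash
python3 -m handwheel '[{"x":-0.343,"y":0.002,"z":0.02,"wx":0,"wy":0.5,"wz":-24},{"x":-0.343,"y":0.002,"z":0.02,"wx":0,"wy":0.5,"wz":-24},{"x":-0.343,"y":0.002,"z":0.02,"wx":0,"wy":0.5,"wz":-24},{"x":-0.343,"y":0.002,"z":0.02,"wx":0,"wy":0.5,"wz":-24},{"x":-0.343,"y":0.002,"z":0.02,"wx":0,"wy":0.5,"wz":-24},{"x":-0.343,"y":0.002,"z":0.045,"wx":0,"wy":0.5,"wz":-24},{"x":-0.343,"y":0.002,"z":0.045,"wx":0,"wy":0.5,"wz":-24},{"x":-0.343,"y":0.002,"z":0.045,"wx":0,"wy":0.5,"wz":-24},{"x":-0.343,"y":0.002,"z":0.045,"wx":0,"wy":0.5,"wz":-24}]' 0.0
python3 - <<'E'
from h import *
s=ctrl.get_state();print(s["joint_positions"])
th=np.radians(116.9);ax=np.array([np.cos(th),np.sin(th),0])
S0=np.array([ax,np.cross([0,0,-1],ax),[0,0,-1]]).T
tgt([.485,-.25,.28],S0)
E
```

```text
time: 8.13
position: [0.4604, 0.0134, 0.4381]
tool_rot: [-1.634, -2.681, 0.0]
ft_force: [0.5, 0.5, -0.3]
grip_width: 0.185
grip_force: 0.0
[ 0.7278818  -0.09609837 -0.72988663  1.46399889 -0.0661606   1.75068569
  0.46439923]
[-0.2456 -0.0986  0.1577] [-0.06 -0.1   0.36]
```

```bash
python3 -m handwheel '[{"x":-0.246,"y":-0.099,"z":0.158,"wx":0,"wy":0,"wz":0},{"x":-0.246,"y":-0.099,"z":0.158,"wx":0,"wy":0,"wz":0},{"x":-0.246,"y":-0.099,"z":0.158,"wx":0,"wy":0,"wz":0},{"x":-0.246,"y":-0.099,"z":0.158,"wx":0,"wy":0,"wz":0},{"x":-0.246,"y":-0.099,"z":0.158,"wx":0,"wy":0,"wz":0},{"x":-0.246,"y":-0.099,"z":0.158,"wx":0,"wy":0,"wz":0},{"x":-0.246,"y":-0.099,"z":0.158,"wx":0,"wy":0,"wz":0},{"x":-0.246,"y":-0.099,"z":0.158,"wx":0,"wy":0,"wz":0},{"x":-0.246,"y":-0.099,"z":0.158,"wx":0,"wy":0,"wz":0}]' 0.0
python3 - <<'E'
from h import *
d=snap("wrist","w2");s=ctrl.get_state();print(s["joint_positions"])
E
```

```text
time: 8.88
position: [0.4829, -0.2523, 0.2755]
tool_rot: [-1.638, -2.669, 0.0]
ft_force: [-0.3, -0.3, -0.8]
grip_width: 0.004
grip_force: 0.0
[ 0.90510198  0.10960442 -0.51511418  1.60791195  0.05178121  1.4458272
  0.85921181]
```

View pics/w2.png

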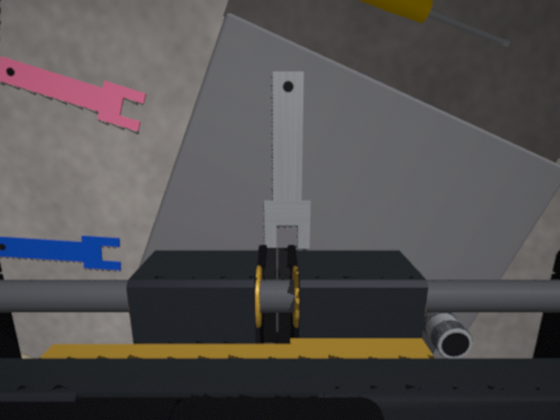

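Wrist view: the steel spanner's end is at (289,72) and its head shoulder at (287,202). The case's box-side edge runs (230,14)–(558,163), and the nipple is at (452,340), clear of the path.

Run:
```python
from h import *
d=load("w2");b=load("t0");a=load("s0")
T2=lambda x,y:(b,290+(x-400)/4,190+y/4); S2=lambda x,y:(a,160+(x-400)/4,175+(y-300)/4)
print("end tri",tri((d,289,71.5),T2(466,200),S2(691,379)))
e=onz(d,289,71.5,.1025);h=onz(d,287,202,.1025);v=e-h;print(e,h,np.degrees(np.arctan2(v[1],v[0])))
print("edge",onz(d,230,14,.1),onz(d,558,163,.1)); v=onz(d,558,163,.1)-onz(d,230,14,.1);print(np.degrees(np.arctan2(v[1],v[0])))
s=ctrl.get_state();ax=(e-h)/np.linalg.norm(e-h);com=e-.085*ax;print("com",com,togo(com))
n=onz(d,230,14,.1);n2=v/np.linalg.norm(v);cy=np.array([-n2[1],n2[0],0]);print("overhang now",(e-n)@cy)
print("case y in tool axes",R.from_rotvec(s["tool_rot"]).as_matrix().T@cy)
```

```text
end tri [ 0.44082868 -0.14794387  0.0984114 ]
[ 0.44120781 -0.1460383   0.1025    ] [ 0.4953564  -0.25465971  0.1025    ] 116.49659959273882
edge [ 0.37313511 -0.12725648  0.1       ] [ 0.71196313 -0.10139659  0.1       ]
4.364442102098064
com [ 0.47913011 -0.22210998  0.1025    ] [0.02522551 0.00830601 0.17517411]
overhang now -0.02390771388094662
case y in tool axes [0.92207841 0.38696225 0.00562442]
```

```bash
python3 -m handwheel '[{"x":0.025,"y":0.008,"z":0.04,"wx":0,"wy":0,"wz":0},{"x":0.025,"y":0.008,"z":0.08,"wx":0,"wy":0,"wz":0},{"x":0.025,"y":0.008,"z":0.12,"wx":0,"wy":0,"wz":0},{"x":0.025,"y":0.008,"z":0.15,"wx":0,"wy":0,"wz":0},{"x":0.025,"y":0.008,"z":0.165,"wx":0,"wy":0,"wz":0},{"x":0.025,"y":0.008,"z":0.168,"wx":0,"wy":0,"wz":0},{"x":0.025,"y":0.008,"z":0.168,"wx":0,"wy":0,"wz":0},{"x":0.025,"y":0.008,"z":0.168,"wx":0,"wy":0,"wz":0}]'
python3 -m handwheel '[{"x":0,"y":0,"z":0.002,"wx":0,"wy":0,"wz":0},{"x":0,"y":0,"z":0.004,"wx":0,"wy":0,"wz":0},{"x":0,"y":0,"z":0.004,"wx":0,"wy":0,"wz":0}]'
python3 -m handwheel '[{"x":0,"y":0,"z":0.002,"wx":0,"wy":0,"wz":0},{"x":0,"y":0,"z":0.002,"wx":0,"wy":0,"wz":0}]'
```

```text
time: 9.6
position: [0.4822, -0.2212, 0.1135]
tool_rot: [-1.632, -2.684, -0.002]
ft_force: [0.3, -0.4, -0.2]
grip_width: 0.008
grip_force: 0.0
time: 9.85
position: [0.4809, -0.222, 0.1081]
tool_rot: [-1.633, -2.681, -0.001]
ft_force: [-0.4, -0.2, 0.7]
grip_width: 0.006
grip_force: 0.0
time: 10.02
position: [0.4804, -0.2218, 0.1053]
tool_rot: [-1.632, -2.679, -0.001]
ft_force: [-0.8, 0.1, -1.4]
grip_width: 0.007
grip_force: 0.0
```

```bash
python3 -m handwheel '[{"x":0,"y":0,"z":0.002,"wx":0,"wy":0,"wz":0},{"x":0,"y":0,"z":0.003,"wx":0,"wy":0,"wz":0},{"x":0,"y":0,"z":0.003,"wx":0,"wy":0,"wz":0}]'
python3 -m handwheel '[{"x":0,"y":0,"z":0.001,"wx":0,"wy":0,"wz":0},{"x":0,"y":0,"z":0.002,"wx":0,"wy":0,"wz":0},{"x":0,"y":0,"z":0.002,"wx":0,"wy":0,"wz":0}]'
```

```text
time: 10.27
position: [0.4806, -0.2219, 0.103]
tool_rot: [-1.632, -2.68, -0.001]
ft_force: [-1.1, 0.4, 5.3]
grip_width: 0.006
grip_force: 2.5
time: 10.52
position: [0.4808, -0.222, 0.1029]
tool_rot: [-1.633, -2.68, 0.0]
ft_force: [-5.1, 3.2, 16.3]
grip_width: 0.004
grip_force: 8.2
```

```bash
python3 -m handwheel '[{"x":0,"y":0,"z":-0.001,"wx":0,"wy":0,"wz":0},{"x":0.005,"y":0.002,"z":-0.001,"wx":0,"wy":0,"wz":0},{"x":0.012,"y":0.005,"z":-0.001,"wx":0,"wy":0,"wz":0},{"x":0.019,"y":0.008,"z":-0.001,"wx":0,"wy":0,"wz":0},{"x":0.026,"y":0.011,"z":-0.001,"wx":0,"wy":0,"wz":0},{"x":0.033,"y":0.014,"z":-0.001,"wx":0,"wy":0,"wz":0},{"x":0.033,"y":0.014,"z":-0.001,"wx":0,"wy":0,"wz":0}]'
python3 - <<'E'
from h import *
snap("scene","s3");snap("wrist","w3")
im=np.hstack([cv2.imread("pics/s3.png")[150:300,100:300],cv2.imread("pics/w3.png")[0:300:2,0:400:2]])
cv2.imwrite("pics/s3c.png",cv2.resize(im,None,fx=2,fy=2,interpolation=cv2.INTER_CUBIC))
E
```

```text
time: 11.1
position: [0.4791, -0.1855, 0.1029]
tool_rot: [-1.632, -2.683, -0.002]
ft_force: [-0.0, 1.8, 6.8]
grip_width: 0.005
grip_force: 3.8
```

View pics/s3c.png

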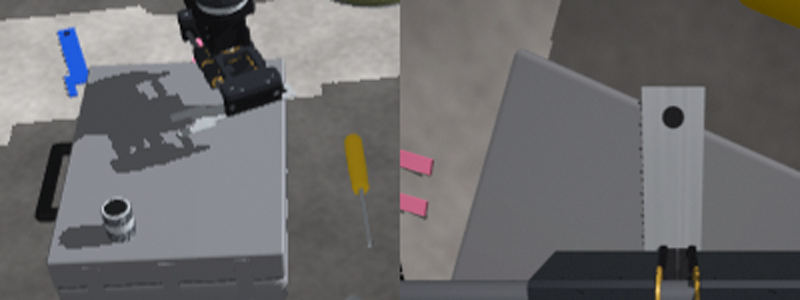

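The spanner follows the finger without turning; its end at wrist (273,87) is now just past the edge. I'll drag another ~39 mm.

```bash
python3 -m handwheel '[{"x":0.007,"y":0.003,"z":0.0005,"wx":0,"wy":0,"wz":0},{"x":0.014,"y":0.006,"z":0.0005,"wx":0,"wy":0,"wz":0},{"x":0.021,"y":0.009,"z":0.0005,"wx":0,"wy":0,"wz":0},{"x":0.028,"y":0.012,"z":0.0005,"wx":0,"wy":0,"wz":0},{"x":0.036,"y":0.015,"z":0.0005,"wx":0,"wy":0,"wz":0},{"x":0.036,"y":0.015,"z":0.0005,"wx":0,"wy":0,"wz":0},{"x":0.036,"y":0.015,"z":0.0005,"wx":0,"wy":0,"wz":0}]'
python3 -m handwheel '[{"x":0,"y":0,"z":-0.002,"wx":0,"wy":0,"wz":0},{"x":0,"y":0,"z":-0.006,"wx":0,"wy":0,"wz":0},{"x":0,"y":0,"z":-0.03,"wx":0,"wy":0,"wz":0},{"x":0,"y":0,"z":-0.07,"wx":0,"wy":0,"wz":0},{"x":0,"y":0,"z":-0.11,"wx":0,"wy":0,"wz":0},{"x":0,"y":0,"z":-0.13,"wx":0,"wy":0,"wz":0},{"x":0,"y":0,"z":-0.13,"wx":0,"wy":0,"wz":0},{"x":0,"y":0,"z":-0.13,"wx":0,"wy":0,"wz":0}]' 0.06
python3 - <<'E'
from h import *
snap("wrist","w4")
E
```

```text
time: 11.78
position: [0.4763, -0.1467, 0.1029]
tool_rot: [-1.633, -2.683, -0.003]
ft_force: [-0.4, 2.6, 9.3]
grip_width: 0.007
grip_force: 4.6
time: 12.45
position: [0.4754, -0.1479, 0.2319]
tool_rot: [-1.634, -2.681, -0.001]
ft_force: [-0.3, 0.0, -1.2]
grip_width: 0.528
grip_force: 0.0
```

View pics/w4.png

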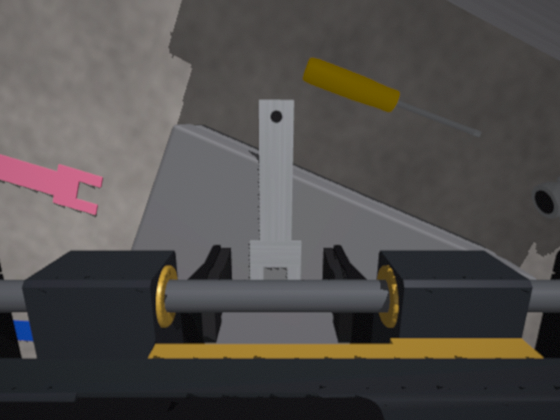

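The spanner's handle end at (276,101) overhangs well; its axis reaches the shoulder at (275,241), and the case edge runs (200,126)–(470,242).

Run:
```python
from h import *
d=load("w4");zs=.1025
e=onz(d,276,101,zs);h=onz(d,275,241,zs);ax=(e-h)/np.linalg.norm(e-h);print(e,h,np.linalg.norm(e-h),np.degrees(np.arctan2(ax[1],ax[0])))
n=onz(d,200,126,.1);v=onz(d,470,242,.1)-n;v/=np.linalg.norm(v);cy=np.array([-v[1],v[0],0]);print("overhang",(e-n)@cy, (e-np.array([.3731,-.1273,.1]))@np.array([-.076,.997,0]))
S0=np.array([ax,np.cross([0,0,-1],ax),[0,0,-1]]).T
g=e-.017*ax;g[2]=.0965;print("grip overhang",(g-n)@cy);tgt(g,S0);print(ctrl.get_state()["joint_positions"])
```

```text
[ 0.43653458 -0.07211698  0.1025    ] [ 0.49035367 -0.17858347  0.1025    ] 0.11929629629993506 116.81671790544414
overhang 0.04265965222046 0.05019643996440941
grip overhang 0.026973976099904422
[0.0669 0.001  0.1342] [-0.12 -0.26  0.47]
[ 0.82967248  0.0180997  -0.58196746  1.78775351  0.00814438  1.3432768
  0.72215814]
```

```bash
python3 -m handwheel '[{"x":0.036,"y":0.001,"z":0.02,"wx":0,"wy":0,"wz":0.4},{"x":0.072,"y":0.001,"z":0.04,"wx":0,"wy":0,"wz":0.4},{"x":0.072,"y":0.001,"z":0.075,"wx":0,"wy":0,"wz":0.4},{"x":0.072,"y":0.001,"z":0.1,"wx":0,"wy":0,"wz":0.4},{"x":0.072,"y":0.001,"z":0.115,"wx":0,"wy":0,"wz":0.4},{"x":0.072,"y":0.001,"z":0.115,"wx":0,"wy":0,"wz":0.4},{"x":0.072,"y":0.001,"z":0.115,"wx":0,"wy":0,"wz":0.4}]' 0.048
python3 - <<'E'
from h import *
e=np.array([.43653,-.07212,.1025]);ax=np.array([np.cos(np.radians(116.8)),np.sin(np.radians(116.8)),0])
S0=np.array([ax,np.cross([0,0,-1],ax),[0,0,-1]]).T
g=e-.012*ax;g[2]=.095;tgt(g,S0)
E
```

```text
time: 13.08
position: [0.4407, -0.0823, 0.1146]
tool_rot: [-1.639, -2.67, -0.001]
ft_force: [0.4, -0.3, -0.5]
grip_width: 0.55
grip_force: 0.0
[-0.0012  0.0009  0.0196] [-0.24 -0.43  0.12]
```

```bash
python3 -m handwheel '[{"x":0,"y":0.001,"z":0.005,"wx":0,"wy":0,"wz":0},{"x":0,"y":0.001,"z":0.01,"wx":0,"wy":0,"wz":0},{"x":0,"y":0.001,"z":0.014,"wx":0,"wy":0,"wz":0},{"x":0,"y":0.001,"z":0.017,"wx":0,"wy":0,"wz":0},{"x":0,"y":0.001,"z":0.0195,"wx":0,"wy":0,"wz":0},{"x":0,"y":0.001,"z":0.0195,"wx":0,"wy":0,"wz":0},{"x":0,"y":0.001,"z":0.0195,"wx":0,"wy":0,"wz":0}]'
python3 -m handwheel '[{"x":0,"y":0,"z":0,"wx":0,"wy":0,"wz":0},{"x":0,"y":0,"z":0,"wx":0,"wy":0,"wz":0},{"x":0,"y":0,"z":0,"wx":0,"wy":0,"wz":0},{"x":0,"y":0,"z":0,"wx":0,"wy":0,"wz":0},{"x":0,"y":0,"z":0,"wx":0,"wy":0,"wz":0},{"x":0,"y":0,"z":0,"wx":0,"wy":0,"wz":0},{"x":0,"y":0,"z":0,"wx":0,"wy":0,"wz":0}]' 0.01 45
```

```text
time: 13.67
position: [0.4432, -0.0823, 0.0968]
tool_rot: [-1.642, -2.674, -0.001]
ft_force: [1.5, -0.3, 0.7]
grip_width: 0.546
grip_force: 0.0
time: 14.25
position: [0.4434, -0.0822, 0.0969]
tool_rot: [-1.642, -2.674, -0.002]
ft_force: [-0.9, -0.1, 0.8]
grip_width: 0.3
grip_force: 45.0
```

```bash
python3 -m handwheel '[{"x":0,"y":0,"z":-0.01,"wx":0,"wy":0,"wz":0},{"x":0,"y":0,"z":-0.02,"wx":0,"wy":0,"wz":0},{"x":0,"y":0,"z":-0.04,"wx":0,"wy":0,"wz":0},{"x":0,"y":0,"z":-0.065,"wx":0,"wy":0,"wz":0},{"x":0,"y":0,"z":-0.09,"wx":0,"wy":0,"wz":0},{"x":0,"y":0,"z":-0.11,"wx":0,"wy":0,"wz":0},{"x":0,"y":0,"z":-0.125,"wx":0,"wy":0,"wz":0},{"x":0,"y":0,"z":-0.125,"wx":0,"wy":0,"wz":0}]'
python3 - <<'E'
from h import *
s=ctrl.get_state();print(s["joint_positions"],s["torque"])
ax=BY;P0=np.array([ax,np.cross([0,0,-1],ax),[0,0,-1]]).T
c=HG-.192*BX-.02*BY;print(c)
g=c+(.085-.012)*BY;g[2]=.22;tgt(g,P0)
E
```

```text
time: 14.92
position: [0.4459, -0.0828, 0.2261]
tool_rot: [1.642, 2.675, 0.003]
ft_force: [0.8, -0.5, -0.9]
grip_width: 0.3
grip_force: 45.0
[ 0.79803347 -0.0982509  -0.62422923  1.88886187 -0.06009747  1.32950542
  0.65993028] [ 0.08735352 -0.15073879  0.01017212]
[0.52501913 0.15446965 0.12      ]
[0.205  0.1111 0.0062] [  0.13   0.18 -66.39]
```

```bash
python3 -m handwheel '[{"x":0.02,"y":0.011,"z":0,"wx":0,"wy":0,"wz":-6.7},{"x":0.041,"y":0.022,"z":0,"wx":0,"wy":0,"wz":-13.3},{"x":0.062,"y":0.033,"z":0,"wx":0,"wy":0,"wz":-20},{"x":0.082,"y":0.044,"z":0,"wx":0,"wy":0,"wz":-26.6},{"x":0.103,"y":0.056,"z":0,"wx":0,"wy":0,"wz":-33.2},{"x":0.123,"y":0.067,"z":0,"wx":0,"wy":0,"wz":-40},{"x":0.144,"y":0.078,"z":0,"wx":0,"wy":0,"wz":-46.5},{"x":0.164,"y":0.089,"z":0,"wx":0,"wy":0,"wz":-53},{"x":0.185,"y":0.1,"z":0,"wx":0,"wy":0,"wz":-60},{"x":0.205,"y":0.111,"z":0,"wx":0,"wy":0,"wz":-66.4}]'
python3 -m handwheel '[{"x":0,"y":0,"z":0,"wx":0,"wy":0,"wz":0},{"x":0,"y":0,"z":0,"wx":0,"wy":0,"wz":0},{"x":0,"y":0,"z":0,"wx":0,"wy":0,"wz":0}]'
python3 - <<'E'
from h import *
s=ctrl.get_state();print(s["joint_positions"])
ax=BY;P0=np.array([ax,np.cross([0,0,-1],ax),[0,0,-1]]).T
c=HG-.192*BX-.02*BY
g=c+(.085-.012)*BY;g[2]=.088;tgt(g,P0)
snap("wrist","w5");snap("top","t5");snap("scene","s5")
a=cv2.imread("pics/w5.png")[::2,::2];b=cv2.imread("pics/s5.png")[100:310,290:480]
b=cv2.resize(b,None,fx=2,fy=2,interpolation=cv2.INTER_CUBIC);a=cv2.resize(a,None,fx=1.4,fy=1.4)
m=np.zeros((420,b.shape[1]+a.shape[1],3),np.uint8);m[:,:b.shape[1]]=b;m[:a.shape[0],b.shape[1]:]=a;cv2.imwrite("pics/m5.png",m);print(m.shape)
E
```

```text
time: 15.75
position: [0.4492, 0.1516, 0.222]
tool_rot: [0.1, -3.136, -0.004]
ft_force: [0.7, -0.1, -0.6]
grip_width: 0.3
grip_force: 45.0
time: 16.0
position: [0.4496, 0.1496, 0.222]
tool_rot: [0.088, -3.136, -0.004]
ft_force: [-0.6, -1.6, -0.6]
grip_width: 0.294
grip_force: 45.0
[ 0.51321596 -0.03462955 -0.85788768  1.84295045 -0.03055615  1.32447179
  1.29014804]
[-0.0031  0.0002  0.1339] [ 0.14 -0.22 -0.08]
(420, 772, 3)
```

View pics/m5.png

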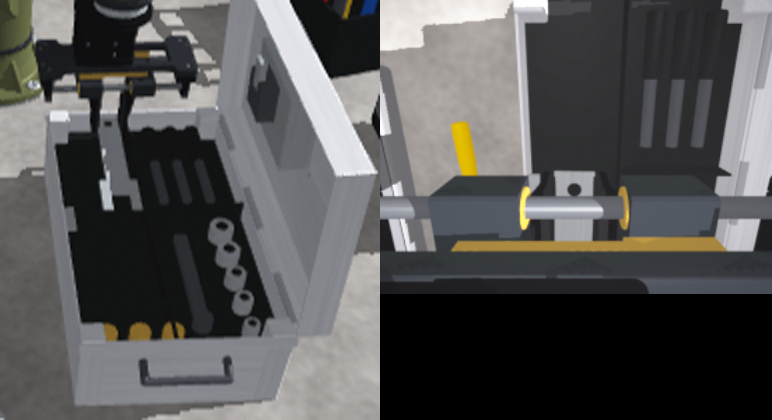

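Montage: the spanner is held over the front compartment, handle between the fingers, its jaw mid at scene ≈(350.5,203). I'll check its droop against the level prediction.

Run:
```python
from h import *
d=load("s5");s=ctrl.get_state();Rm=R.from_rotvec(s["tool_rot"]).as_matrix()
g=s["position"]-.006*Rm[:,2]
for t in(0,.1,.2,.3,.5):
  print(t,proj(d,g-.158*(np.cos(t)*Rm[:,0]+np.sin(t)*UP)))
```

```text
0 [353.10563546 202.17716247]
0.1 [352.39735864 206.85608199]
0.2 [351.61447981 210.94185289]
0.3 [350.76890309 214.40263276]
0.5 [348.93811639 219.37644552]
```

```bash
python3 -m handwheel '[{"x":-0.002,"y":0,"z":0.025,"wx":0,"wy":0,"wz":0},{"x":-0.002,"y":0,"z":0.05,"wx":0,"wy":0,"wz":0},{"x":-0.002,"y":0,"z":0.075,"wx":0,"wy":0,"wz":0},{"x":-0.002,"y":0,"z":0.095,"wx":0,"wy":0,"wz":0},{"x":-0.002,"y":0,"z":0.11,"wx":0,"wy":0,"wz":0},{"x":-0.002,"y":0,"z":0.12,"wx":0,"wy":0,"wz":0},{"x":-0.002,"y":0,"z":0.127,"wx":0,"wy":0,"wz":0},{"x":-0.002,"y":0,"z":0.127,"wx":0,"wy":0,"wz":0},{"x":-0.002,"y":0,"z":0.127,"wx":0,"wy":0,"wz":0}]'
python3 -m handwheel '[{"x":0,"y":0,"z":0.002,"wx":0,"wy":0,"wz":0},{"x":0,"y":0,"z":0.004,"wx":0,"wy":0,"wz":0},{"x":0,"y":0,"z":0.004,"wx":0,"wy":0,"wz":0}]'
```

```text
time: 16.9
position: [0.4518, 0.1508, 0.0958]
tool_rot: [0.089, -3.138, -0.005]
ft_force: [0.6, 0.2, -0.1]
grip_width: 0.301
grip_force: 45.0
time: 17.15
position: [0.4517, 0.1509, 0.0917]
tool_rot: [0.09, -3.138, -0.005]
ft_force: [0.1, -0.2, 0.1]
grip_width: 0.295
grip_force: 45.0
```

```bash
python3 -m handwheel '[{"x":0,"y":0,"z":0.002,"wx":0,"wy":0,"wz":0},{"x":0,"y":0,"z":0.004,"wx":0,"wy":0,"wz":0},{"x":0,"y":0,"z":0.004,"wx":0,"wy":0,"wz":0}]'
python3 -m handwheel '[{"x":0,"y":0,"z":0.001,"wx":0,"wy":0,"wz":0},{"x":0,"y":0,"z":0.002,"wx":0,"wy":0,"wz":0},{"x":0,"y":0,"z":0.002,"wx":0,"wy":0,"wz":0}]'
```

```text
time: 17.4
position: [0.4512, 0.1509, 0.0872]
tool_rot: [0.091, -3.137, -0.005]
ft_force: [-0.3, 0.1, 0.1]
grip_width: 0.299
grip_force: 45.0
time: 17.65
position: [0.4515, 0.151, 0.0855]
tool_rot: [0.09, -3.137, -0.005]
ft_force: [0.9, 0.2, -0.3]
grip_width: 0.298
grip_force: 45.2
```

```bash
python3 -m handwheel '[{"x":0,"y":0,"z":0,"wx":0,"wy":0,"wz":0},{"x":0,"y":0,"z":0,"wx":0,"wy":0,"wz":0},{"x":0,"y":0,"z":0,"wx":0,"wy":0,"wz":0},{"x":0,"y":0,"z":0,"wx":0,"wy":0,"wz":0},{"x":0,"y":0,"z":0,"wx":0,"wy":0,"wz":0}]' 0.046
python3 -m handwheel '[{"x":0,"y":0,"z":-0.005,"wx":0,"wy":0,"wz":0},{"x":0,"y":0,"z":-0.015,"wx":0,"wy":0,"wz":0},{"x":0,"y":0,"z":-0.035,"wx":0,"wy":0,"wz":0},{"x":0,"y":0,"z":-0.07,"wx":0,"wy":0,"wz":0},{"x":0,"y":0,"z":-0.11,"wx":0,"wy":0,"wz":0},{"x":0,"y":0,"z":-0.15,"wx":0,"wy":0,"wz":0},{"x":-0.04,"y":-0.02,"z":-0.19,"wx":0,"wy":0,"wz":0},{"x":-0.08,"y":-0.04,"z":-0.22,"wx":0,"wy":0,"wz":0},{"x":-0.08,"y":-0.04,"z":-0.22,"wx":0,"wy":0,"wz":0},{"x":-0.08,"y":-0.04,"z":-0.22,"wx":0,"wy":0,"wz":0}]'
python3 - <<'E'
from h import *
d=snap("scene","s6");snap("wrist","w6")
# bright spanner pixels inside front compartment floor quad (scene), fit to floor plane
c=HG-.192*BX;c[2]=.0875
q=np.array([proj(d,c+x*BX+y*BY) for x,y in((-.045,-.14),(.045,-.14),(.045,.2),(-.045,.2))],np.int32)
m=np.zeros((420,560),np.uint8);cv2.fillPoly(m,[q],255);g=cv2.cvtColor(d["image"],cv2.COLOR_RGB2GRAY)
n,l,st,_=cv2.connectedComponentsWithStats(((g>90)&(m>0)).astype(np.uint8));print(st[1:])
k=1+st[1:,4].argmax();v,u=np.where(l==k);P=np.array([onz(d,a,b,.0875)-c for a,b in zip(u,v)]);x,y=P@BX,P@BY
print("x",x.min(),x.max(),"y",y.min(),y.max())
E
```

```text
time: 18.07
position: [0.4516, 0.1511, 0.0856]
tool_rot: [0.091, -3.138, -0.005]
ft_force: [0.5, 0.5, 0.4]
grip_width: 0.512
grip_force: 0.3
time: 18.9
position: [0.5399, 0.1112, 0.3092]
tool_rot: [-0.08, 3.136, 0.007]
ft_force: [0.0, -1.3, -0.5]
grip_width: 0.527
grip_force: 0.0
[[318 168   6   4  24]
 [335 200  21  44 454]
 [324 204   4  11  31]]
x -0.025480731592851264 0.018672030605706443 y -0.10399945811553031 0.058844950462935815
```

```bash
python3 -c "
from bench import ctrl;print(ctrl.close_job())"
```

```text
the job is handed in; nothing more can be done
None
```

The job is handed in; no verdict came back. The lid stands open and the spanner lies released, flat as far as the last image shows, inside the tray's front compartment. The robot is clear, and nothing indicates that the nipple, elbow or screwdriver was touched, though I did not re-measure them.

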